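Seat and close the screw cap of the detergent tank

TASK

The blue fill cap of the white detergent tank is only resting on top of its thread. Without lifting it off the neck, turn it backwards (counter-clockwise seen from above) until the thread drops into place, then screw it clockwise fully home and let go of it. Leave the two purple filter cups standing where they are.

Things in the scene. Friction and masses are not known exactly. Their poses are not given: they have to be found in the camera images.
- cap_wing (a point): Grip point in the upright wing on top of the blue cap, on the cap's axis. The wing is a bar 20 mm thick (y), 62 mm long (x), standing 37 mm proud of the cap's flat top, which lies 23 mm below this point; the wing's upper edge is 14.5 mm above it. x runs along the wing, z up.
- cap: Blue fluted screw cap, 81 mm across, 27 mm high below its wing, about 0.18 kg, loose; it turns easily (under 0.3 N m). Origin on its axis at the skirt's lower edge, 50 mm below the grip point. Red dot on its top at the -x end of the wing. Three lugs inside rest at first on the flat tops of the neck's thread ridges, with 1 to 2 mm of play sideways.
- neck (a point): On the axis of the tank's neck, level with the ridge tops, 130 mm above the worktop; axes as the tank's. The wing's grip point is 47.5 mm above this point while the cap rests on the ridges, 37.5 mm once it has dropped in (by its own weight, if not held up), 32.5 mm when fully home.
- tank: White detergent tank, box 150 (x) by 170 (y) by 110 mm high, fixed to the worktop, drain tap low on its -x side; origin under its centre, below the neck. Angle of the cap's x axis from the tank's x axis, + counter-clockwise: start -0.6 to 0; lugs can drop from +0.38 on; a rib blocks backward turning at +0.69, another blocks forward turning at -0.69.
- tank_dot (a point): Red dot on the tank's deck, 8 mm wide, 50 mm from the neck's axis. The cap's red dot points at it when the cap is fully home. From the backward rib, 1.4 rad of forward (clockwise) turning brings the cap home; on the way it winds itself 5 mm down.
- filter_cup_0: Purple filter standing in its cup, 102 mm across, 113 mm high, loose bystander, the nearer one; origin under its base.
- filter_cup_1: Purple filter standing in its cup, 102 mm across, 113 mm high, loose bystander, the farther one; origin under its base.

How it is judged:
By the outcome, as a careful person would: the job done as asked, in the order asked, and still so for the second after the job is handed in, with the robot touching nothing.
It also fails if it takes over 38 s, if anything falls off the work surface, if the arm or the gripper's body presses on something with over 40 N, if the wrist force passes 120 N, or if a joint passes its speed limit or range.

ROBOT

A 7-joint arm with a two-finger parallel gripper is mounted at the origin on a cart in front of the work surface, level with it; the furniture and walls round the work are solid. World frame = base frame: x ahead of the robot, y to its left, z up, the work surface at z = 0. Lengths are in m, angles in rad, forces in N, time in s.
With the tool pointing down it reaches from about 0.4 to 0.85 m from the base axis. Payload 10.4 kg.
Tool frame: the origin (TCP) lies midway between the tips of the shut fingers; the grasp point (between the pads) lies 19 mm behind it; z points along the fingers, y is the line along which they close (so a half turn about z gives the same grasp; the last joint's range is limited). The gripper opens to 87 mm and grips with 3 to 60 N. Pads are 19 mm wide; open, the fingers measure 117 mm over their backs; the gripper's body (75 mm by 190 mm) begins 51 mm behind the grasp point.
Start: joints at [-1.36, 0.332, -0.065, 1.46, 0.022, 1.35, -0.088], TCP at [0.145, 0.608, 0.223] pointing down, gripper open.
Joint ranges: [-2.6, 2.6], [-0.5, 2.12], [-1.47, 1.34], [0.16, 2.42], [-1.27, 4.41], [0.06, 2.06], [-2.6, 2.6]. Speed limits (rad/s): [2.22, 2.22, 2.79, 2.79, 3.14, 3.14, 3.14].

INTERFACE

Orientations are given as a unit quaternion [x, y, z, w].
In Python, from bench import r gives the robot as it stands.
- The arm moves only by the tool apply_moves, never from a script. Its argument "steps" is a list of rows, each a list of 7 numbers: the turn, a rotation vector about the tool's x, y, z in rad, then the shift along the tool's x, y, z in mm, then the opening, from -1 (shut) to 1 (fully open). In form: [[ax, ay, az, x, y, z, claw], ...]. A call has 1 to 20 rows; each row is the pose to reach, as a shift and turn from the pose commanded when the call began, along the tool's axes at that moment; what a row does not reach only later rows make up. A row lasts 1/12 s, in which the tool goes at most 41.7 mm and 7.16 degrees, less where a joint would pass 70% of its speed; a pose out of reach is approached as far as the arm can. A call with a gripper value outside its range is refused whole. The fingers move at their own pace and stop on an object; "force" is the grip in N (left out, the last holds). Time passes only in rows, so rows that repeat a pose let the fingers close. It gives the time, the measured TCP pose, the force, the opening and the grip force at its end, in the units of the state.
- r.read_state(): the state, without advancing time (a new reading comes with each control period).
- r.camera(name): name is "scene" or "side" or "wrist"; returns a dict with "pixels" (480x640x3 uint8, red, green, blue), "z_map" (480x640 float32, m along the optical axis (not along the pixel's ray), 0 where there is no reading), "fovy" (degrees; the focal length in pixels is half the picture's height over the tangent of half this angle, whatever the lens; pixels are square), "cx", "cy" (the principal point, pixels), "position" and "orientation" of the camera in the world. Camera axes: x right, y down, z forward; pixel columns grow to the right and rows downward; lengths in m; the calibration is good to about 2 mm. A picture is of the moment at which its call begins.
- r.close_job(): hands the job in; it is judged then, once.
The state is a dict: "time": time; "joint_positions": joint angles; "joint_vel": joint speeds; "joint_torque": joint torques, N m; "ee_pos": TCP position; "eef_rot": TCP orientation; "ft_force": force on the tool from outside, world axes, zero at the start; "torque": the same for the moment, N m; "width": finger opening in m; "grip_force": force on a finger pad.
Only numpy, scipy, OpenCV 4.12 (cv2) and the standard library are available. Lean on these libraries where they do the work, as an engineer would, in place of code of your own. Each camera call takes 0.05 s, during which the arm holds its last target. There are 200 camera calls.

## Working session

There is one attempt and no reset: what is moved stays moved. The work goes in short steps, Python scripts to look and compute and a tool call to move; the robot and the scene stay as the last step left them, time stands still between calls to the robot, and variables do not carry over. Pictures are saved under pics/ and viewed, at most 10 in all, crops included, and the job is handed in when it is done.

Besides the shell and the picture viewer there is one more tool, called after "Emit:" as a command line: name --pt "numbers of a row" for each row, then --argument value for the rest. apply_moves: Moves the arm, as the interface text tells. Its arguments: {"type":"object","properties":{"steps":{"type":"array","items":{"type":"array","items":{"type":"number"}}},"force":{"type":"number"}},"required":["steps"]}

```bash
mkdir -p pics; cat > h.py <<'E'
import numpy as np, cv2
from scipy.spatial.transform import Rotation as R
from bench import r
def pts(c):
    f=240/np.tan(np.radians(c['fovy'])/2); v,u=np.mgrid[:480,:640]; z=c['z_map']
    p=np.dstack([(u-c['cx'])/f*z,(v-c['cy'])/f*z,z])
    M=c['orientation']; M=np.array(M); M=M if M.shape==(3,3) else R.from_quat(M).as_matrix()
    return p@M.T+np.array(c['position'])
def ray(c,u,v,h):
    f=240/np.tan(np.radians(c['fovy'])/2); M=np.array(c['orientation']); M=M if M.shape==(3,3) else R.from_quat(M).as_matrix()
    d=M@np.array([(u-c['cx'])/f,(v-c['cy'])/f,1]); o=np.array(c['position'])
    return o+d*(h-o[2])/d[2]
def mask(c,lo,hi): return cv2.inRange(cv2.cvtColor(c['pixels'],cv2.COLOR_RGB2HSV),lo,hi)>0
E
python3 - <<'E'
from h import *
s=r.read_state(); print(s)
ims=[]
for n in ['scene','side']:
    c=r.camera(n); ims.append(c['pixels']); np.save(n+'.npy',c,allow_pickle=True)
    P=pts(c); print(n,c['position'],c['orientation'],c['fovy'],(c['z_map']>0).mean())
    cv2.imwrite(f'pics/{n}0.png',c['pixels'][:,:,::-1])
    for nm,lo,hi in [('blue',(95,100,40),(125,255,255)),('purple',(128,50,40),(160,255,255)),('red',(0,150,80),(8,255,255))]:
        m=mask(c,lo,hi); k,l,st,ce=cv2.connectedComponentsWithStats(m.astype(np.uint8))
        for i in range(1,k):
            if st[i,4]>12:
                q=P[(l==i)&(c['z_map']>0)]
                if len(q): print(nm,ce[i].round(1),st[i],q.min(0).round(3),q.max(0).round(3),np.median(q,0).round(3))
E
```

```text
{'time': 0.0, 'joint_positions': array([-1.35957089,  0.33289359, -0.06471293,  1.46092782,  0.02159593,
        1.34995714, -0.08849992]), 'joint_vel': array([ 0.000424  , -0.00041203,  0.00011353,  0.00093113,  0.00147067,
       -0.00101827, -0.00140316]), 'joint_torque': array([-6.85408140e-04, -6.23263407e+01,  2.42640590e-02, -3.89885581e+01,
       -6.12264290e-02,  4.01084963e-02,  1.68789197e-04]), 'ee_pos': array([0.14471771, 0.60759987, 0.22174689]), 'eef_rot': array([ 1.16630577e-01,  9.93175087e-01, -7.43117380e-04, -5.57948565e-05]), 'ft_force': array([ 0.59903157,  0.28584704, -0.2266042 ]), 'torque': array([ 0.04228852,  0.0164117 , -0.00157095]), 'grip_force': 0.0, 'width': 0.08694844593239444}
scene [ 0.09811024 -0.25098093  0.85063064] [ 0.89989175 -0.32365897  0.09346355 -0.27695535] 52.100919399553376 0.9019498697916667
blue [128.   14.1] [125  11   8   9  32] [0.509 1.132 0.028] [0.537 1.166 0.036] [0.522 1.154 0.032]
blue [125.4  25.9] [122  22   7   8  32] [0.48  1.105 0.017] [0.506 1.129 0.028] [0.493 1.117 0.023]
blue [587.4 156.4] [576 146  28  25 343] [ 0.
[... 1131 characters left out ...]
452 0.016 0.195] [ 0.418 -0.018  0.192]
blue [412.6 246.1] [391 229  37  28 447] [ 0.385 -0.061  0.149] [ 0.457 -0.024  0.165] [ 0.416 -0.045  0.155]
blue [386.6 249.4] [381 247  11   6  31] [ 0.386 -0.022  0.154] [ 0.395 -0.007  0.157] [ 0.39  -0.016  0.155]
blue [380.2 329.3] [374 325  17   9  25] [ 0.327 -0.061  0.042] [ 0.332 -0.034  0.048] [ 0.33  -0.043  0.045]
purple [522.4 129.5] [ 500  108   43   42 1408] [ 0.631 -0.139  0.208] [ 0.689 -0.075  0.267] [ 0.647 -0.11   0.249]
purple [286.8 205. ] [ 261  168   54   73 2873] [0.428 0.186 0.001] [0.6   0.288 0.116] [0.46  0.224 0.062]
purple [239. 253.] [ 210  214   59   78 3356] [0.283 0.187 0.   ] [0.384 0.289 0.116] [0.32  0.223 0.063]
```

View pics/scene0.png

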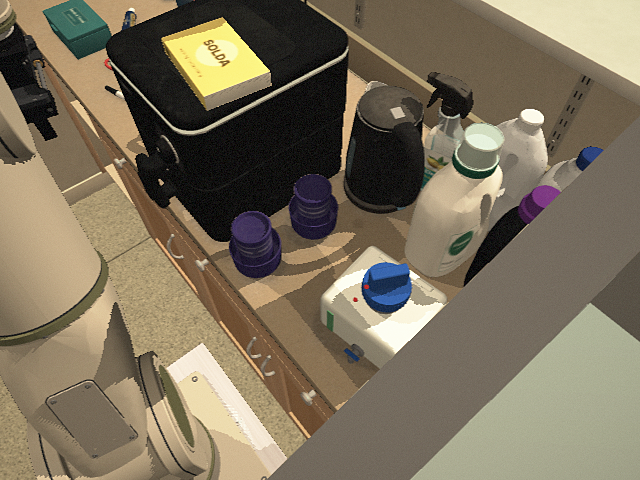

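View pics/side0.png

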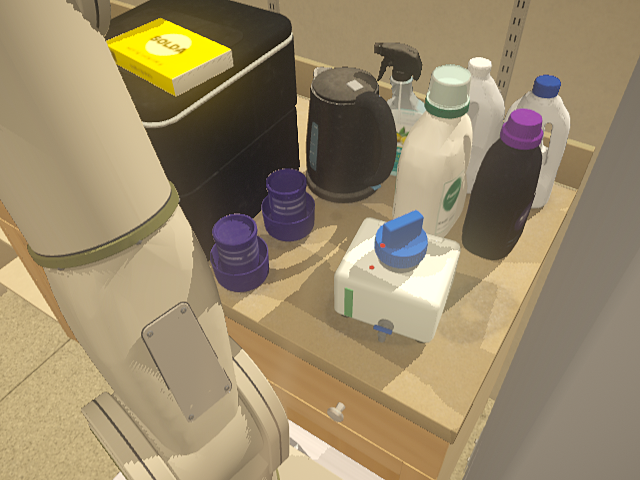

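Both views show the white tank at right with the cap at about (387,286) in scene and (401,241) in side. The wing is oblique, with red dots near (366,286) and (355,300) in scene. The cups stand to its left, and a tall cooler is on the far left.

```bash
python3 - <<'E'
from h import *
A=[]
for n in ['scene','side']:
    c=np.load(n+'.npy',allow_pickle=True).item(); P=pts(c); A.append(P[c['z_map']>0])
    b=mask(c,(95,100,40),(125,255,255)); near=(abs(P[...,0]-.42)<.08)&(abs(P[...,1]+.022)<.08)
    w=P[b&near&(P[...,2]>.1905)]; (ce,sz,an)=cv2.minAreaRect((w[:,:2]*1000).astype(np.float32)); print(n,'wing',len(w),ce,sz,an,np.percentile(w[:,2],[50,95]))
    cm=w[:,:2]-w[:,:2].mean(0); U,S,V=np.linalg.svd(cm,full_matrices=False); print(w[:,:2].mean(0),np.degrees(np.arctan2(V[0,1],V[0,0])))
    d=P[b&near&(abs(P[...,2]-.1555)<.003)]; print('cap top circle',cv2.minEnclosingCircle((d[:,:2]*1000).astype(np.float32)),np.median(d[:,2]))
    m=mask(c,(0,120,60),(12,255,255))&near
    k,l,st,cc=cv2.connectedComponentsWithStats(m.astype(np.uint8))
    for i in range(1,k):
        if st[i,4]>4: print('red',cc[i],st[i,4],np.median(P[l==i],0))
    dk=P[near&(abs(P[...,2]-.11)<.003)]; print('deck',len(dk),cv2.minAreaRect((dk[:,:2]*1000).astype(np.float32)))
    big=P[(abs(P[...,0]-.42)<.13)&(abs(P[...,1]+.022)<.13)&(abs(P[...,2]-.108)<.006)]; print('deck',cv2.minAreaRect((big[:,:2]*1000).astype(np.float32)))
A=np.vstack(A); 
H=np.zeros((13,20),int)
for x,y,z in A[::3]:
    i,j=int(x//.1),int((y+1)//.1)
    if 0<=i<13 and 0<=j<20: H[i,j]=max(H[i,j],int(z*100))
print('rows x 0..1.2, cols y -1..0.9');print(H)
E
```

```text
scene wing 398 (423.2991027832031, -21.803131103515625) (19.92738914489746, 60.2867317199707) 62.831153869628906 [0.19249745 0.19417777]
[ 0.42267714 -0.02196268] 152.1911157279134
cap top circle ((423.39373779296875, -21.54759979248047), 39.755741119384766) 0.15518871193630757
red [366.28571429 286.5       ] 14 [ 0.39315981 -0.00584546  0.15628597]
red [354.69230769 299.38461538] 13 [0.38025391 0.00425931 0.11199622]
deck 4506 ((423.1234436035156, -22.057449340820312), (144.55117797851562, 163.38290405273438), 9.067167282104492)
deck ((422.99468994140625, -21.92217254638672), (146.82484436035156, 167.55618286132812), 9.314360618591309)
side wing 335 (422.7800598144531, -21.437477111816406) (19.597537994384766, 59.899925231933594) 60.581634521484375 [0.19211306 0.19366549]
[ 0.42258072 -0.02201172] 152.26798341184514
cap top circle ((422.6552734375, -22.614370346069336), 39.25802230834961) 0.15501686620995825
red [382.30769231 245.        ] 13 [ 0.3944066  -0.00645461  0.15588712]
red [371.30769231 267.        ] 13 [0.38002338 0.00283679 0.11298049]
deck 4338 ((423.5287170410156, -22
[... 335 characters left out ...]
 0  0]
 [ 0  0  0  0  0  0  0 75  0  0  0  0 11 34 34 34 33  0  0  0]
 [ 0  0  0  0  0  0 10 63 11 19 15  5 37 37 37 34  0  0  1  1]
 [ 0  0  0  0  0 10 10 51 11 19 15 11 37 37 37 34  0  0  0  0]
 [ 0  0  0  0  0 10 10 10 53 53 53 22 33 34 34 34  0  0  0  0]
 [ 0  0  0  0  0  0 16 25 53 53 53 23 32 34 34 34  0  0  0  0]
 [ 0  0  0  0  0  0  0  6 25 53 26 28 27  0  0  0  0  0  0  0]
 [ 0  0  0  0  0  0  0 33 37 36 34 31 30 30 26 23 21 12  0  0]
 [ 0  0  0  0  0  0  0 28 35 34 32 31 28 27 24 22 20 11  0  0]
 [ 0  0  0  0  0  0  0  0  0  0  0  0  0  0  0  0  0  0  0  0]
 [ 0  0  0  0  0  0  0  0  0  0  0  0  0  0  0  0  0  0  0  0]
 [ 0  0  0  0  0  0  0  0  0  0  0  0  0  0  0  0  0  0  0  0]]
```

```bash
python3 - <<'E'
from h import *
for n in ['scene','side']:
    c=np.load(n+'.npy',allow_pickle=True).item(); P=pts(c); ok=c['z_map']>0
    for nm,s in [('shelf',ok&(P[...,2]>.4)&(P[...,0]>.45)&(P[...,1]>-.25)&(P[...,1]<.2)),('right',ok&(P[...,1]<-.15)&(P[...,0]>.0)&(P[...,2]>.3)),('cooler',ok&(P[...,2]>.3)&(P[...,1]>.12)&(P[...,1]<.75)&(P[...,0]>.22)&(P[...,0]<.75))]:
        q=P[s]; 
        if len(q): v,u=np.where(s); print(n,nm,len(q),'uv',u.min(),u.max(),v.min(),v.max(),q.min(0).round(3),q.max(0).round(3))
    for uv in [(600,20),(500,5),(620,230),(560,300),(600,400),(400,400),(350,440),(500,360),(620,300),(520,440),(180,60),(160,180),(250,120),(110,40)]: print(uv,P[uv[1],uv[0]].round(3),end=';')
    print()
c=r.camera('wrist'); cv2.imwrite('pics/w0.png',c['pixels'][:,:,::-1]); print(c['position'],c['fovy'])
E
```

```text
scene shelf 10096 uv 452 639 0 290 [ 0.458 -0.248  0.401] [0.726 0.094 0.534]
scene right 12707 uv 356 639 96 479 [ 0.106 -0.249  0.3  ] [ 0.592 -0.15   0.811]
scene cooler 22978 uv 106 348 0 140 [0.28 0.29 0.3 ] [0.636 0.587 0.373]
(600, 20) [ 0.659 -0.058  0.532];(500, 5) [0.597 0.032 0.533];(620, 230) [ 0.146 -0.248  0.803];(560, 300) [ 0.147 -0.248  0.785];(600, 400) [ 0.554 -0.352  0.103];(400, 400) [ 0.098 -0.251  0.851];(350, 440) [ 0.098 -0.251  0.851];(500, 360) [ 0.137 -0.248  0.776];(620, 300) [ 0.687 -0.277  0.15 ];(520, 440) [ 0.415 -0.311  0.106];(180, 60) [0.351 0.404 0.37 ];(160, 180) [0.284 0.553 0.001];(250, 120) [0.399 0.297 0.292];(110, 40) [0.302 0.571 0.341];
side right 26594 uv 462 639 0 479 [ 0.   -0.28  0.3 ] [ 0.902 -0.15   0.686]
side cooler 16588 uv 104 293 0 133 [0.283 0.29  0.3  ] [0.636 0.587 0.371]
(600, 20) [ 0.898 -0.138  0.335];(500, 5) [0.9   0.036 0.321];(620, 230) [ 0.008 -0.256  0.65 ];(560, 300) [ 0.014 -0.25   0.608];(600, 400) [-0.001 -0.274  0.586];(400, 400) [ 0.264 -0.118 -0.001];(350, 440) [ 0.28  -0.028 -0.278];(500, 360) [ 0.721 -0.201 -0.444];(620, 300) [ 0.    -0.264  0.632];(520, 440) [ 0.003 -0.26   0.529];(180, 60) [0.378 0.332 0.37 ];(160, 180) [0.07  0.028 0.498];(250, 120) [0.474 0.299 0.224];(110, 40) [0.368 0.469 0.369];
[0.07208836 0.62406231 0.38344136] 68.23016183898315
```

View pics/w0.png

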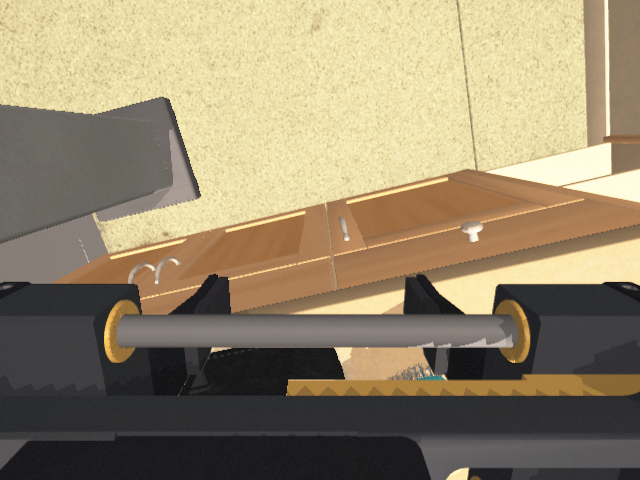

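The wrist view shows only floor, drawers and the gripper fingers, and there is nothing under the tool. First I lift it, then swing it over to a via point above the cooler's height, turning j7 on the way.

Emit:
apply_moves --pt "0 0 0.1 0 0 -40 1" --pt "0 0 0.22 0 0 -80 1" --pt "0 0 0.34 0 0 -120 1" --pt "0 0 0.46 0 0 -160 1" --pt "0 0 0.58 0 0 -200 1" --pt "0 0 0.7 0 0 -230 1" --pt "0 0 0.82 -25 -26 -230 1" --pt "0 0 0.94 -50 -51 -230 1" --pt "0 0 1.06 -75 -77 -230 1" --pt "0 0 1.18 -100 -103 -230 1" --pt "0 0 1.3 -126 -128 -230 1" --pt "0 0 1.42 -151 -154 -230 1" --pt "0 0 1.54 -176 -180 -230 1" --pt "0 0 1.66 -201 -205 -230 1" --pt "0 0 1.78 -226 -231 -230 1" --pt "0 0 1.9 -251 -257 -230 1"

```text
time: 1.48
ee_pos: [0.3299, 0.2981, 0.4524]
eef_rot: [0.877, 0.48, -0.0, -0.0]
ft_force: [0.7, 0.5, 0.2]
width: 0.0868
grip_force: 0.0
```

```bash
python3 - <<'E'
from h import *
s=r.read_state(); print(s['time'],s['joint_positions'].round(2),s['ee_pos'],s['ft_force'].round(1))
M=R.from_quat(s['eef_rot']).as_matrix(); print(M.round(4)); print('yang',np.degrees(np.arctan2(M[1,1],M[0,1])))
t=np.array([.4227,-.022,.25]); print((M.T@(t-s['ee_pos'])*1000).round(1))
E
```

```text
1.4833 [-1.17 -0.11  0.3   1.47  0.03  1.78 -1.44] [0.3299434  0.29806367 0.45242374] [0.7 0.5 0.2]
[[ 5.387e-01  8.425e-01 -3.000e-04]
 [ 8.425e-01 -5.387e-01  2.000e-04]
 [ 1.000e-04 -3.000e-04 -1.000e+00]]
yang -32.593876626213614
[-219.7  250.6  202.3]
```

Emit:
apply_moves --pt "0 0 0.12 -18 21 0 1" --pt "0 0 0.24 -37 42 0 1" --pt "0 0 0.36 -55 63 0 1" --pt "0 0 0.48 -73 84 0 1" --pt "0 0 0.6 -92 104 0 1" --pt "0 0 0.72 -110 125 0 1" --pt "0 0 0.84 -128 146 0 1" --pt "0 0 0.96 -146 167 20 1" --pt "0 0 1.08 -165 188 50 1" --pt "0 0 1.2 -183 209 80 1" --pt "0 0 1.32 -201 230 110 1" --pt "0 0 1.44 -220 251 140 1" --pt "0 0 1.49 -220 251 170 1" --pt "0 0 1.49 -220 251 192 1" --pt "0 0 1.49 -220 251 192 1"

```text
time: 2.73
ee_pos: [0.422, -0.0209, 0.2567]
eef_rot: [0.971, -0.239, -0.003, 0.001]
ft_force: [-1.7, 0.8, 0.1]
width: 0.0868
grip_force: 0.0
```

```bash
cat > look.py <<'E'
from h import *
import sys
s=r.read_state(); print(s['time'],s['joint_positions'].round(2),s['ee_pos'].round(4),s['ft_force'].round(1),s['torque'].round(2),s['width'])
M=R.from_quat(s['eef_rot']).as_matrix(); print('yang',np.degrees(np.arctan2(M[1,1],M[0,1])),M[:,2].round(4))
for n in sys.argv[1:]:
    c=r.camera(n); P=pts(c); cv2.imwrite(f"pics/{n}_{s['time']:.1f}.png",c['pixels'][:,:,::-1])
    near=(np.hypot(P[...,0]-.423,P[...,1]+.022)<.055)&(c['z_map']>0)
    b=mask(c,(95,100,30),(125,255,255))&near
    if b.any():
        z0=np.percentile(P[b][:,2],98); w=P[b&(P[...,2]>z0-.003)][:,:2]; (ce,sz,an)=cv2.minAreaRect((w*1000).astype(np.float32))
        V=np.linalg.svd(w-w.mean(0),full_matrices=False)[2]; print(n,'wing top z',z0,'rect',np.round(ce,1),np.round(sz,1),'dir',np.degrees(np.arctan2(V[0,1],V[0,0])))
        d=P[b&(P[...,2]<z0-.03)]; print('flat z',np.median(d[:,2]) if len(d) else None)
    k,l,st,cc=cv2.connectedComponentsWithStats((mask(c,(0,130,60),(10,255,255))&near).astype(np.uint8))
    for i in range(1,k):
        if st[i,4]>4:
            p=np.median(P[l==i],0); print('red',cc[i].round(0),st[i,4],p.round(4),'ang',np.degrees(np.arctan2(p[1]+.022,p[0]-.423)))
E
python3 look.py wrist; ls pics
```

```text
2.7333 [-0.75 -0.21  0.61  1.92  0.12  1.4  -2.23] [ 0.422  -0.0209  0.2567] [-1.7  0.8  0.1] [-0.01  0.22 -0.01] 0.08676494546811796
yang -117.69418395612612 [-0.006  -0.0013 -1.    ]
wrist wing top z 0.1923192905380027 rect [433.2  -4.9] [56.5 60.4] dir 152.50250468578602
flat z 0.1540791740344467
scene0.png
side0.png
w0.png
wrist_2.7.png
```

View pics/wrist_2.7.png

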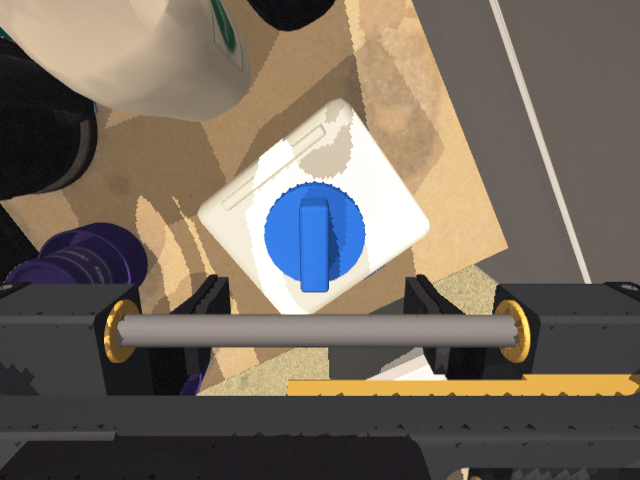

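```bash
python3 - <<'E'
from h import *
s=r.read_state(); M=R.from_quat(s['eef_rot']).as_matrix()
print((M.T@(np.array([.4229,-.022,.163])-s['ee_pos'])*1000).round(1)); 
E
python3 look.py wrist | tail -4
```

```text
[ 0.9  1.3 96.3]
2.7833 [-0.75 -0.22  0.61  1.92  0.12  1.41 -2.23] [ 0.4231 -0.0204  0.2593] [ 0.  -0.1  0.8] [ 0.05  0.16 -0.01] 0.08713214678896852
yang -117.62557437637297 [-3.4e-03 -8.0e-04 -1.0e+00]
wrist wing top z 0.19232117700560916 rect [424.5 -21.6] [19.6 60.9] dir 152.70724131103225
flat z 0.15408800659610408
```

The wrist view shows the wing centred at about (314,245) and lined up between the fingers. I descend and close.

Emit:
apply_moves --pt "0 0 0 0 0 35 1" --pt "0 0 0 0 0 65 1" --pt "0 0 0 0 0 85 1" --pt "0 0 0 0 0 96 1" --pt "0 0 0 0 0 96 1" --pt "0 0 0 0 0 96 0.2" --pt "0 0 0 0 0 96 -0.4" --pt "0 0 0 0 0 96 -0.8" --pt "0 0 0 0 0 96 -1" --pt "0 0 0 0 0 96 -1" --pt "0 0 0 0 0 96 -1" --pt "0 0 0 0 0 96 -1" --pt "0 0 0 0 0 96 -1" --force 20

```text
time: 3.92
ee_pos: [0.4243, -0.0201, 0.1646]
eef_rot: [0.971, -0.239, 0.0, -0.0]
ft_force: [0.9, -0.9, -0.6]
width: 0.0418
grip_force: 0.0
```

```bash
python3 look.py scene
```

```text
3.9167 [-0.75 -0.13  0.66  2.06  0.09  1.18 -2.19] [ 0.4243 -0.0201  0.1646] [ 0.9 -0.9 -0.6] [-0.05  0.18  0.03] 0.0418239477900382
yang -117.62869023419958 [ 1.e-04  2.e-04 -1.e+00]
scene wing top z 0.19275733406266224 rect [390.9 -20.3] [46.6 19.5] dir 57.757108724835824
flat z 0.15421502858756542
red [366. 286.] 11 [ 0.3929 -0.0052  0.156 ] ang 150.79144256129197
red [355. 299.] 12 [0.3797 0.0042 0.1136] ang 148.8851012880876
```

Emit:
apply_moves --pt "0 0 0 0 1.5 0 -1" --pt "0 0 0 0 1.5 0 -1" --pt "0 0 0 0 1.5 0 -1" --pt "0 0 0 0 1.5 0 -1" --pt "0 0 0 0 1.5 0 -1" --pt "0 0 0 0 1.5 0 -1" --pt "0 0 0 0 1.5 0 -1" --pt "0 0 0 0 1.5 0 -1" --pt "0 0 0 0 1.5 0 -1" --pt "0 0 0 0 1.5 0 -1"

```text
time: 4.8
ee_pos: [0.4236, -0.0215, 0.1645]
eef_rot: [0.971, -0.239, -0.0, 0.0]
ft_force: [-0.3, 0.1, 0.1]
width: 0.0197
grip_force: 20.0
```

```bash
python3 look.py
```

```text
4.8 [-0.75 -0.13  0.66  2.06  0.09  1.18 -2.18] [ 0.4236 -0.0215  0.1645] [-0.3  0.1  0.1] [-0.12  0.2  -0.03] 0.019732712140801942
yang -117.62676752149285 [-0.  0. -1.]
```

Emit:
apply_moves --pt "0 0 -0.06 0 0 0 -1" --pt "0 0 -0.14 0 0 0 -1" --pt "0 0 -0.22 0 0 0 -1" --pt "0 0 -0.3 0 0 0 -1" --pt "0 0 -0.38 0 0 0 -1" --pt "0 0 -0.46 0 0 0 -1" --pt "0 0 -0.54 0 0 0 -1" --pt "0 0 -0.62 0 0 0 -1" --pt "0 0 -0.7 0 0 0 -1" --pt "0 0 -0.78 0 0 0 -1" --pt "0 0 -0.86 0 0 0 -1" --pt "0 0 -0.94 0 0 0 -1" --pt "0 0 -1.02 0 0 0 -1" --pt "0 0 -1.1 0 0 0 -1" --pt "0 0 -1.15 0 0 0 -1" --pt "0 0 -1.2 0 0 0 -1" --pt "0 0 -1.2 0 0 0 -1"

```text
time: 6.22
ee_pos: [0.4236, -0.0212, 0.1645]
eef_rot: [0.936, 0.352, 0.0, -0.0]
ft_force: [1.1, 1.9, -1.8]
width: 0.0198
grip_force: 20.0
```

```bash
python3 look.py scene
```

```text
6.2167 [-0.87 -0.16  0.77  2.07  0.12  1.19 -1.01] [ 0.4236 -0.0212  0.1645] [ 1.1  1.9 -1.8] [ 0.18 -0.03  0.02] 0.019849517239186553
yang -48.72876289540529 [ 1.e-04  4.e-04 -1.e+00]
scene wing top z 0.19372088566755433 rect [419.3 -31.2] [57.5 31.5] dir -138.20916189969336
flat z 0.15454006886783955
red [355. 300.] 12 [0.3794 0.0026 0.1138] ang 150.60741446637718
red [385. 302.] 13 [ 0.3972 -0.0446  0.1562] ang -138.75104072955497
```

The wrist carries 1.8 N, about the cap's weight, so the lugs are past the ridges but held up. I open a little to let it drop.

Emit:
apply_moves --pt "0 0 0 0 0 0 -0.3" --pt "0 0 0 0 0 0 -0.3" --pt "0 0 0 0 0 0 -0.3" --pt "0 0 0 0 0 0 -0.3" --pt "0 0 0 0 0 0 -0.3"

```text
time: 6.68
ee_pos: [0.4236, -0.0216, 0.1645]
eef_rot: [0.936, 0.351, 0.0, -0.0]
ft_force: [0.4, 0.1, -0.1]
width: 0.0305
grip_force: 0.0
```

```bash
python3 look.py scene side
```

```text
6.6833 [-0.87 -0.16  0.77  2.07  0.12  1.19 -1.01] [ 0.4236 -0.0216  0.1645] [ 0.4  0.1 -0.1] [-0.1   0.14  0.03] 0.030468877150520823
yang -48.90208691805945 [ 0.e+00  1.e-04 -1.e+00]
scene wing top z 0.18398143995185104 rect [415.4 -31.2] [71.1 44.3] dir -139.09336683387806
flat z 0.14484234594459883
red [355. 299.] 12 [0.3802 0.0041 0.1133] ang 148.66614247854207
red [386. 304.] 13 [ 0.3987 -0.0457  0.1466] ang -135.71886033067887
side wing top z 0.1836894519969084 rect [433.6 -15.2] [33.7 17.2] dir -157.13501037365356
flat z 0.1449428029794818
red [408. 258.] 12 [ 0.3977 -0.0469  0.1467] ang -135.46005098167836
red [371. 267.] 13 [0.381  0.0031 0.113 ] ang 149.0971229906238
```

Both views show the cap 10 mm lower, with its flat at 0.145, so it has dropped in. I lower 10 mm and regrip.

Emit:
apply_moves --pt "0 0 0 0 0 5 -0.3" --pt "0 0 0 0 0 10 -0.3" --pt "0 0 0 0 0 10 -0.5" --pt "0 0 0 0 0 10 -1" --pt "0 0 0 0 0 10 -1" --pt "0 0 0 0 0 10 -1" --pt "0 0 0 0 0 10 -1" --pt "0 0 0 0 0 10 -1" --pt "0 0 0 0 0 10 -1" --force 20

```text
time: 7.53
ee_pos: [0.4235, -0.0215, 0.1545]
eef_rot: [0.936, 0.351, -0.0, -0.0]
ft_force: [0.4, 0.7, -1.3]
width: 0.02
grip_force: 19.9
```

Emit:
apply_moves --pt "0 0 0.06 0 0 0.2 -1" --pt "0 0 0.14 0 0 0.5 -1" --pt "0 0 0.22 0 0 0.8 -1" --pt "0 0 0.3 0 0 1.1 -1" --pt "0 0 0.38 0 0 1.4 -1" --pt "0 0 0.46 0 0 1.7 -1" --pt "0 0 0.54 0 0 2 -1" --pt "0 0 0.62 0 0 2.3 -1" --pt "0 0 0.7 0 0 2.6 -1" --pt "0 0 0.78 0 0 2.9 -1" --pt "0 0 0.86 0 0 3.2 -1" --pt "0 0 0.94 0 0 3.5 -1" --pt "0 0 1.0 0 0 3.7 -1" --pt "0 0 1.05 0 0 3.9 -1" --pt "0 0 1.1 0 0 4.1 -1" --pt "0 0 1.1 0 0 4.1 -1"

```text
time: 8.87
ee_pos: [0.4234, -0.021, 0.1503]
eef_rot: [0.982, -0.191, -0.0, -0.0]
ft_force: [1.0, 2.3, -2.1]
width: 0.0199
grip_force: 19.9
```

```bash
python3 look.py scene
```

```text
8.8667 [-0.77 -0.12  0.68  2.08  0.08  1.15 -2.08] [ 0.4234 -0.021   0.1503] [ 1.   2.3 -2.1] [ 0.58  0.11 -0.05] 0.01993542968054932
yang -112.01791611342057 [-2.e-04  6.e-04 -1.e+00]
scene wing top z 0.17867988599405762 rect [393.1 -37. ] [31.  61.5] dir -91.63299624460915
flat z 0.1404749302765812
red [367. 293.] 15 [ 0.3922 -0.0095  0.1429] ang 157.87543770413808
red [355. 299.] 12 [0.38   0.0041 0.1138] ang 148.7045583383954
```

Emit:
apply_moves --pt "0 0 0.04 0 0 0.2 -1" --pt "0 0 0.08 0 0 0.4 -1" --pt "0 0 0.11 0 0 0.5 -1" --pt "0 0 0.14 0 0 0.6 -1" --pt "0 0 0.16 0 0 0.7 -1" --pt "0 0 0.18 0 0 0.7 -1" --pt "0 0 0.2 0 0 0.7 -1" --pt "0 0 0.2 0 0 0.7 -1"

```text
time: 9.58
ee_pos: [0.4236, -0.021, 0.1498]
eef_rot: [0.958, -0.287, -0.0, -0.0]
ft_force: [-0.7, 4.7, 0.0]
width: 0.0202
grip_force: 20.6
```

```bash
python3 look.py scene side
```

```text
9.5833 [-0.75 -0.11  0.67  2.08  0.08  1.15 -2.27] [ 0.4236 -0.021   0.1498] [-0.7  4.7  0. ] [1.19 0.49 0.53] 0.020216994008999418
yang -123.3552020753511 [ 1.e-04  4.e-04 -1.e+00]
scene wing top z 0.17248528527318968 rect [390.6 -34.2] [29.3 62.8] dir -91.49372024875964
flat z 0.13955414767591762
red [366. 290.] 11 [ 0.3948 -0.0042  0.1422] ang 147.6635744719531
red [355. 300.] 14 [0.3801 0.0031 0.1128] ang 149.70803691252303
side wing top z 0.17935136412592365 rect [407.4 -14.3] [18.4 21.4] dir 153.84058646397494
flat z 0.140439448669613
red [382. 251.] 12 [ 0.3946 -0.0062  0.1422] ang 150.86945239420444
red [371. 267.] 13 [0.3812 0.0027 0.1127] ang 149.4063115032655
```

The stop torque is 0.53 N m and the dots line up within measuring error. The cap's flat is 15 mm lower than at the start, so it is home. I release, rise and check.

Emit:
apply_moves --pt "0 0 -0.03 0 0 0 0" --pt "0 0 -0.03 0 0 0 0.5" --pt "0 0 -0.03 0 0 0 0.5" --pt "0 0 -0.03 0 0 0 0.5" --pt "0 0 -0.03 0 0 0 0.5" --pt "0 0 -0.03 0 0 0 0.5" --pt "0 0 -0.03 0 0 0 0.5" --pt "0 0 -0.03 0 0 0 0.5" --pt "0 0 -0.03 0 0 -20 0.5" --pt "0 0 -0.03 0 0 -55 0.5" --pt "0 0 -0.03 0 0 -90 0.5" --pt "0 0 -0.03 0 0 -110 0.5" --pt "0 0 -0.03 0 0 -110 0.5" --pt "0 0 -0.03 0 0 -110 0.5"

```text
time: 10.85
ee_pos: [0.4241, -0.0214, 0.2604]
eef_rot: [0.962, -0.273, 0.001, -0.001]
ft_force: [-0.2, 0.9, -0.7]
width: 0.0654
grip_force: 0.0
```

```bash
python3 look.py wrist scene side; python3 - <<'E'
from h import *
c=r.camera('side');P=pts(c);m=mask(c,(128,50,40),(160,255,255))
k,l,st,cc=cv2.connectedComponentsWithStats(m.astype(np.uint8))
for i in range(1,k):
    if st[i,4]>500: print(cc[i],st[i])
E
cp pics/side_1*.png pics/final.png
```

```text
10.85 [-0.76 -0.22  0.62  1.92  0.13  1.4  -2.3 ] [ 0.4241 -0.0214  0.2604] [-0.2  0.9 -0.7] [0.02 0.16 0.05] 0.06544780917024845
yang -121.63891439624882 [ 1.9e-03  9.0e-04 -1.0e+00]
wrist wing top z 0.17731556222564313 rect [424.6 -22.1] [19.7 61. ] dir 150.30342048838688
flat z 0.13909825255241864
scene wing top z 0.1783942980066827 rect [423.2 -22.5] [20.  60.2] dir 140.2840673892318
flat z 0.13970656644430723
red [366. 290.] 12 [ 0.394  -0.0051  0.141 ] ang 149.8182783589979
red [355. 300.] 11 [0.3798 0.0025 0.1136] ang 150.4655611072148
side wing top z 0.1787402346115765 rect [423.3 -22.9] [17.6 59.4] dir 150.64409490417984
flat z 0.14001260612576238
red [382. 251.] 13 [ 0.3944 -0.0053  0.1408] ang 149.80078548760923
red [371. 267.] 13 [0.3808 0.0033 0.1131] ang 149.0749359661562
[522.32269504 129.4929078 ] [ 500  108   43   42 1410]
[285.84257536 204.3915147 ] [ 261  168   54   73 2687]
[248.17064315 251.00051867] [ 228  214   41   77 1928]
```

View pics/final.png

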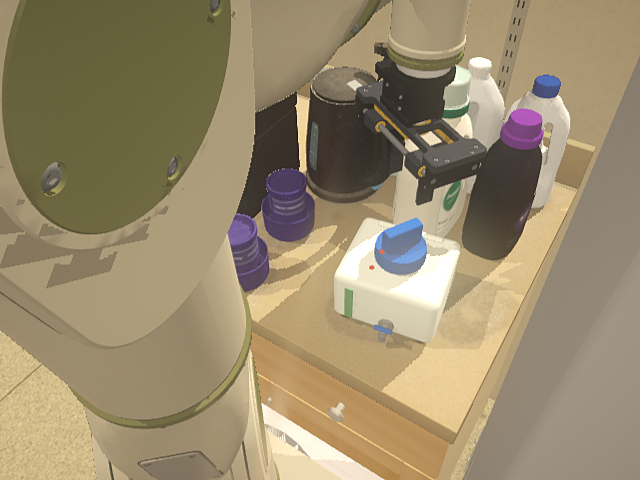

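The final view shows the cap low on the tank at about (400,247), its dot (382,251) in line with the deck dot (371,267). The gripper is clear and the cups have not moved.

```bash
python3 -c "
from bench import r
print(r.close_job())"
```

```text
the job is handed in; nothing more can be done
None
```

The cap was turned back until it dropped in, screwed fully home (15 mm lower than at the start, red dots lined up) and released; the cups were left standing where they were, and the job was handed in at about 11 s.

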